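# Tick off the bedtime eyedrops and start the timer

### The job

Tick off tonight's eyedrops by lightly pressing in the button on top of the cap of the tallest bottle, then of the flat-sided one, then of the squat one, and then tap the start bar of the blue timer and let it spring back. Leave the button of the middle-height round bottle and the timer's dial as they are, press gently, and do not lift, tip or push away any of the things on the cart.

Things in the scene. Friction and masses are not known exactly. Their poses are not given: they have to be found in the camera images.
- tray: Fixed grey moulded tray, 56 (its x) by 270 (its y) by 14 mm high, 4 mm floor, four open cells in a row along its y, centres 66.5 mm apart, one bottle standing loose in each, in any order. Origin: centre of the underside.
- tall: Tallest eyedrop bottle: round, 26 mm across, 82 mm to the top of its white screw cap (24 mm across), 92 mm with its tick button. White plastic, 20 to 55 g, loose in a tray cell. Origin: centre of its underside; z up.
- tall_top (a point): Centre of the top face of the tallest bottle's tick button; it goes down with the button. About 96 mm above the work surface while the button is out.
- tall_tick (a joint): Joint of the round grey tick button (18 mm across) on the cap of the tallest bottle: 0 = fully out (10 mm proud of the cap), grows as it is pressed straight down along the bottle, stop at 0.008 m (still 2 mm proud). It slides in against about 2.5 N of friction and stays where it is left. It is ticked from 0.004 m on. Starts between 0 and 0.001.
- flat: Flat-sided eyedrop bottle, the only one that is not round: a rectangular body 24 by 42 mm and 40 mm high (long side along its own y), 58 mm to the top of its cap (24 mm across), 68 mm with its tick button. White plastic, 20 to 55 g, loose in a tray cell. Origin: centre of its underside; z up.
- flat_top (a point): Centre of the top face of the flat-sided bottle's tick button; it goes down with the button. About 72 mm above the work surface while the button is out.
- flat_tick (a joint): Joint of the round grey tick button (18 mm across) on the cap of the flat-sided bottle: 0 = fully out (10 mm proud of the cap), grows as it is pressed straight down along the bottle, stop at 0.008 m (still 2 mm proud). It slides in against about 2.5 N of friction and stays where it is left. It is ticked from 0.004 m on. Starts between 0 and 0.001.
- squat: Squat eyedrop bottle: the lowest and widest of the round ones, 38 mm across, 40 mm to the top of its cap (24 mm across), 50 mm with its tick button. White plastic, 20 to 55 g, loose in a tray cell. Origin: centre of its underside; z up.
- squat_top (a point): Centre of the top face of the squat bottle's tick button; it goes down with the button. About 54 mm above the work surface while the button is out.
- squat_tick (a joint): Joint of the round grey tick button (18 mm across) on the cap of the squat bottle: 0 = fully out (10 mm proud of the cap), grows as it is pressed straight down along the bottle, stop at 0.008 m (still 2 mm proud). It slides in against about 2.5 N of friction and stays where it is left. It is ticked from 0.004 m on. Starts between 0 and 0.001.
- medium: Middle-height round eyedrop bottle, shaped like the tallest but shorter: 26 mm across, 58 mm to the top of its cap, 68 mm with its tick button; not due tonight, to be left alone. White plastic, 20 to 55 g, loose in a tray cell. Origin: centre of its underside; z up.
- medium_top (a point): Centre of the top face of the middle-height round bottle's tick button; it goes down with the button. About 72 mm above the work surface while the button is out.
- medium_tick (a joint): Joint of the round grey tick button (18 mm across) on the cap of the middle-height round bottle: 0 = fully out (10 mm proud of the cap), grows as it is pressed straight down along the bottle, stop at 0.008 m (still 2 mm proud). It slides in against about 2.5 N of friction and stays where it is left. It is ticked from 0.004 m on. Starts between 0 and 0.001.
- timer: Blue kitchen timer lying flat on rubber feet, loose, 150 to 300 g: case 80 (its x) by 120 (its y) mm, top face 32 mm above the surface. The start bar lies at its +y end (centre at y = +42 mm), a white dial of 54 mm diameter and 45 mm top height at y = -20 mm. Origin: centre of the underside.
- start_bar_top (a point): Centre of the top face of the timer's start bar, a blue bar 46 (timer's x) by 22 (timer's y) mm, 45 mm above the surface when out; goes down with the bar.
- start_bar (a joint): Start bar: 0 = out, grows as it is pressed down, stop at 0.007 m; starts the timer from 0.003 m on; a spring (about 0.8 N at the start, 2 N at 3 mm, 3.6 N at the stop) brings it back when released.
- dial_mark (a point): The black mark near the rim of the timer's dial, 23 mm from the dial's axis; the dial is already set, at any angle, turns easily and is to stay as it is.
- glasses_stand: White plastic reading glasses stand, 75 by 85 mm, back 110 mm high, glasses upright in it up to 145 mm. Bystander. Origin: centre of the underside.
- spoon_rest: White ceramic spoon rest, 88 mm round dish 16 mm high with a tab and a small spoon on it up to 28 mm high, reaching 85 mm towards its +y. Bystander. Origin: under the dish's centre.
- lip_balm: Ivory lip balm stick standing upright between tray and timer, 21 mm across, 68 mm high; tips over easily. Bystander. Origin: centre of the underside.
- cream: Cream jar, 56 mm across, 45 mm high. Bystander. Origin: centre of the underside.
- mug: White mug, 80 mm across, 90 mm high. Bystander. Origin: centre of the underside.
- pill_case: Low pill case, 40 (its x) by 114 (its y) by 24 mm high. Bystander. Origin: centre of the underside.

How it is judged:
By the outcome, as a careful person would: the job done as asked, in the order asked, and still so for the second after the job is handed in, with the robot touching nothing.
It also fails if it takes over 53 s, if anything falls off the work surface, if the arm or the gripper's body presses on something with over 40 N, if the wrist force passes 120 N, or if a joint passes its speed limit or range.

### The arm

A 6-joint arm with a two-finger parallel gripper is mounted at the origin on the work surface. World frame = base frame: x ahead of the robot, y to its left, z up, the work surface at z = 0. Lengths are in m, angles in rad, forces in N, time in s.
With the tool pointing down it reaches from about 0.25 to 0.8 m from the base axis. Payload 8.5 kg.
Tool frame: the origin (TCP) lies at the very end of the fingers, on their centre line; the grasp point (between the pads) lies 19 mm behind it; z points along the fingers, y is the line along which they close (so a half turn about z gives the same grasp; the last joint's range is limited). The gripper opens to 85 mm and grips with 20 to 120 N. Pads are 22 mm wide; open, the fingers measure 114 mm over their backs; the gripper's body (76 mm by 85 mm) begins 54 mm behind the grasp point. The pads swing forward as they close: fully open they stand 13 mm farther back than shut.
Start: joints at [1.114, 0.238, -0.013, 1.319, 0, 1.571], TCP at [0.232, 0.471, 0.231] pointing down, gripper open.
Joint ranges: [-2.66, 2.66], [-1.03, 1.9], [-1.14, 1.46], [-1.82, 2.27], [-1.45, 1.34], [-3.14, 3.14]. Speed limits (rad/s): [2.22, 2.22, 2.79, 3.14, 3.14, 3.14].

### API

Orientations are given as a 3x3 rotation matrix whose columns are the frame's x, y, z axes.
In Python, from station import read_state, grab_frame, finish_job gives the robot as it stands. The module is installed in compiled form; this text tells all that it offers.
- The arm moves only by the tool apply_moves, never from a script. Its argument "plan" is a list of rows, each an object with "slide": the shift along the tool's x, y, z in m, a list of three; "spin": the turn about the tool's z in degrees. A call has 1 to 10 rows; each row shifts and turns the commanded pose from where the row before left it, along the tool's axes as they then stand; what a row does not reach is not made up. A row lasts 1/8 s, in which the tool goes at most 62.5 mm and 10.7 degrees, less where a joint would pass 70% of its speed; a pose out of reach is approached as far as the arm can. A call is refused whole if a number of a shift passes 0.0625 or a number of a turn 10.7, either way. A call with a gripper value outside its range is refused whole. "jaw" is the closure, from -1 (fully open) to 1 (shut), set as the call begins (left out, the last holds). The fingers move at their own pace and stop on an object; the grip force is fixed at half the most. Time passes only in rows, so rows that do not move let the fingers close. It gives the time, the measured TCP pose, the force, the opening and the grip force at its end, in the units of the state.
- read_state(): the state, without advancing time (a new reading comes with each control period).
- grab_frame(name): name is "scene" or "top"; returns a dict with "frame" (384x512x3 uint8, red, green, blue), "fx", "fy", "cx", "cy" (pixels), "k1" (the pictures are not rectified: a ray, as slopes to the right and down, at radius r is drawn at 1 + k1 r^2 times it, then the intrinsics apply), "world_from_camera" (4x4, takes a point from camera to world coordinates). Camera axes: x right, y up, looking along -z (the intrinsics and any distortion apply to the point x, -y, -z); pixel columns grow to the right and rows downward; lengths in m; the calibration is good to about 2 mm. A picture is of the moment at which its call begins. There is no depth.
- finish_job(): hands the job in; it is judged then, once.
The state is a dict: "time_s": time; "qpos": joint angles; "qvel": joint speeds; "joint_efforts": joint torques, N m; "tool_pos": TCP position; "tcp_rot": TCP orientation; "force": force on the tool from outside, world axes, zero at the start; "moment": the same for the moment, N m; "grip_width": finger opening in m; "grasp_force": force on a finger pad.
Only numpy, scipy, OpenCV 4.12 (cv2) and the standard library are available. Lean on these libraries where they do the work, as an engineer would, in place of code of your own. Each camera call takes 0.05 s, during which the arm holds its last target. There are 200 camera calls.

## Working session

There is one attempt and no reset: what is moved stays moved. The work goes in short steps, Python scripts to look and compute and a tool call to move; the robot and the scene stay as the last step left them, time stands still between calls to the robot, and variables do not carry over. Pictures are saved under pics/ and viewed, at most 10 in all, crops included, and the job is handed in when it is done.

Besides the shell and the picture viewer there is one more tool, called by a JSON object that holds its "fn" and its "kwargs". apply_moves: Moves the arm, as the interface text tells. Its arguments: {"type":"object","properties":{"plan":{"type":"array"},"jaw":{"type":"number"}},"required":["plan"]}

```bash
mkdir -p pics
cat > h.py <<'E'
import numpy as np, cv2, pickle
from station import read_state, grab_frame, finish_job
def ray(c,u,v):
    p=np.array([(u-c['cx'])/c['fx'],(v-c['cy'])/c['fy']]); q=p.copy()
    for _ in range(30): q=p/(1+c['k1']*(q@q))
    T=np.array(c['world_from_camera']); d=T[:3,:3]@np.array([q[0],-q[1],-1]); return T[:3,3],d
def plane(c,u,v,z):
    o,d=ray(c,u,v); return o+d*(z-o[2])/d[2]
def two(c1,p1,c2,p2):
    o1,d1=ray(c1,*p1);o2,d2=ray(c2,*p2); s=np.linalg.lstsq(np.c_[d1,-d2],o2-o1,rcond=None)[0]
    a=o1+s[0]*d1;b=o2+s[1]*d2; return (a+b)/2,np.linalg.norm(a-b)
def proj(c,P):
    T=np.array(c['world_from_camera']); q=T[:3,:3].T@(np.array(P)-T[:3,3]); s=np.array([q[0],-q[1]])/-q[2]
    s=s*(1+c['k1']*(s@s)); return s*[c['fx'],c['fy']]+[c['cx'],c['cy']]
E
python3 - <<'E'
from h import *
np.set_printoptions(precision=4,suppress=True)
for n in('scene','top'):
    c=grab_frame(n); pickle.dump(c,open(n+'0.pkl','wb'))
    cv2.imwrite(f'pics/{n}0.png',cv2.resize(c['frame'][:,:,::-1],(800,600),interpolation=cv2.INTER_CUBIC))
    print(n,c['fx'],c['cx'],c['cy'],c['k1'],np.array(c['world_from_camera']))
s=read_state();print(s['time_s'],s['tool_pos'],s['tcp_rot'],s['grip_width'],s['force'])
E
```

```text
scene 447.1382706813075 257.44652644194474 184.97368816583761 -0.08987422771837962 [[ 0.1316 -0.6452  0.7526  1.5249]
 [ 0.991   0.0678 -0.1152 -0.2068]
 [ 0.0233  0.761   0.6483  0.9441]
 [ 0.      0.      0.      1.    ]]
top 376.40983335941536 253.74667766270167 182.92075642470866 -0.01989155499506645 [[-0.0205  0.9864 -0.1629  0.365 ]
 [-0.9998 -0.0213 -0.0034 -0.0201]
 [-0.0068  0.1628  0.9866  1.1736]
 [ 0.      0.      0.      1.    ]]
0.1 [0.2314 0.4708 0.2307] [[-0.8975  0.4411 -0.0006]
 [ 0.4411  0.8975 -0.0012]
 [-0.     -0.0013 -1.    ]] 0.08555764394349737 [ 0.0632 -0.8116  0.034 ]
```

View pics/scene0.png

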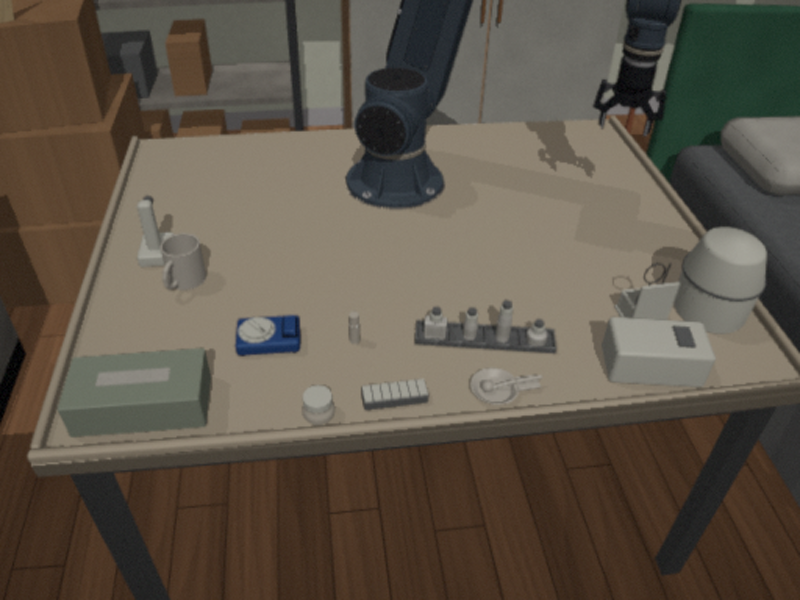

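View pics/top0.png

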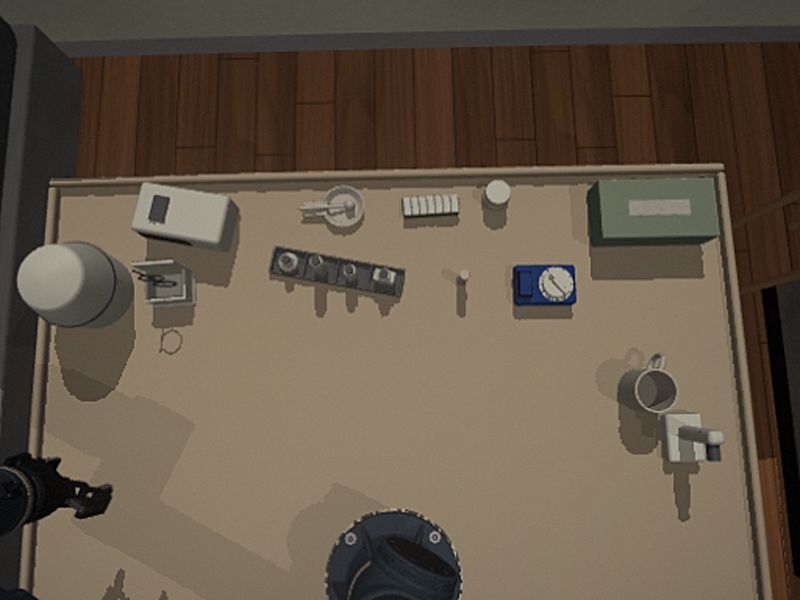

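The scene view shows, left to right, flat (436,315), medium (471,315), tall (506,308) and squat (538,327). The timer is at (268,335) and the lip balm at (354,327). The top view has the same row reversed: squat (288,262), tall (318,262), medium (350,270), flat (383,277), timer (545,285). I'll zoom in on both.

Run:
```python
from h import *
for n,(a,b,w,h),(a2,b2,w2,h2) in(('scene',(262,186,100,42),(145,195,60,36)),('top',(168,152,100,42),(320,162,60,36))):
    f=pickle.load(open(n+'0.pkl','rb'))['frame'][:,:,::-1]
    A=cv2.resize(f[b:b+h,a:a+w],None,fx=8,fy=8,interpolation=cv2.INTER_CUBIC)
    B=cv2.resize(f[b2:b2+h2,a2:a2+w2],None,fx=7,fy=7,interpolation=cv2.INTER_CUBIC)
    o=np.zeros((590,800,3),np.uint8);o[:h*8,:w*8]=A;o[h*8:h*8+h2*7,:w2*7]=B
    o=np.clip(o*1.6,0,255).astype(np.uint8)
    cv2.imwrite(f'pics/{n}_z.png',o)
```

```text
(no output)
```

View pics/scene_z.png

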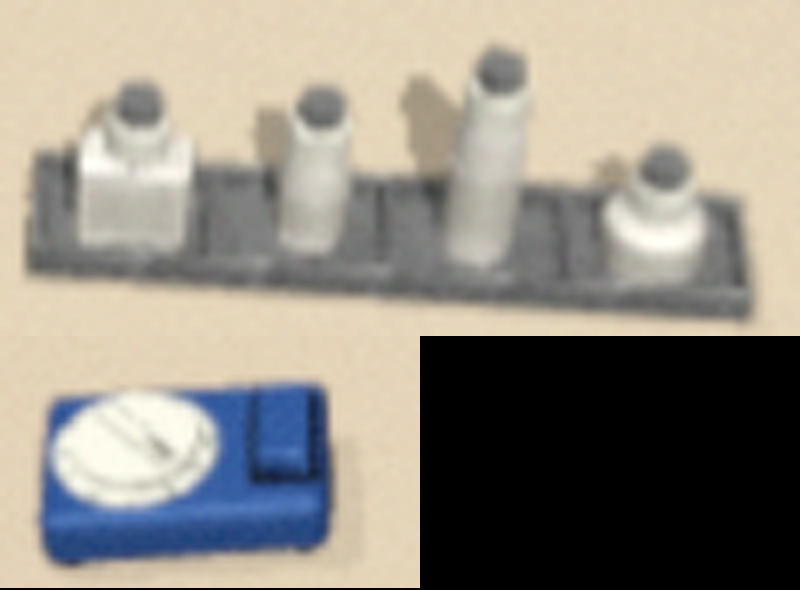

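View pics/top_z.png

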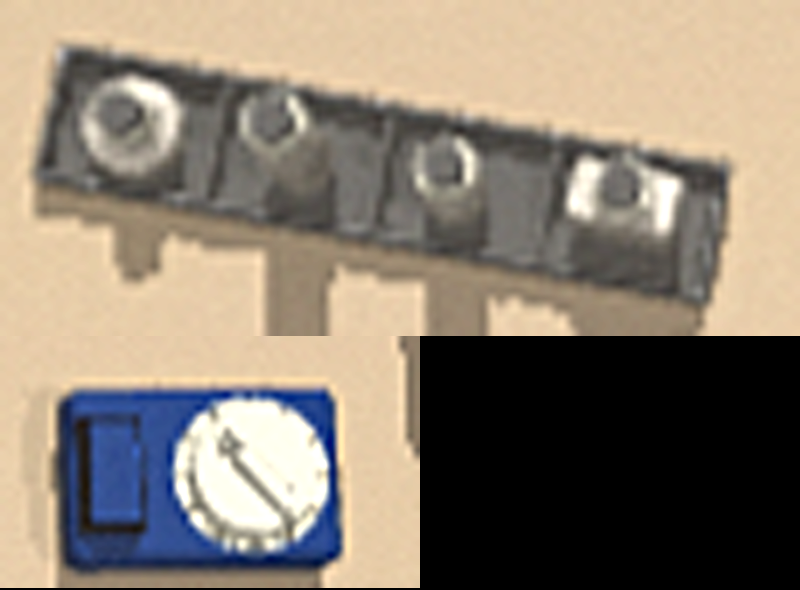

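Zoomed scene: button tops at about (140,98) flat, (322,101) medium, (502,64) tall and (665,161) squat. Zoomed top view: (625,183), (446,165), (274,117) and (124,113). The bar is at (285,420) and (118,475) in the lower insets. Next I'll refine these with masks and triangulate.

Run:
```python
from h import *
np.set_printoptions(precision=4,suppress=True)
S=pickle.load(open('scene0.pkl','rb'));T=pickle.load(open('top0.pkl','rb'))
z=lambda p,k,o:np.array([(p[0]+.5)/k-.5+o[0],(p[1]+.5)/k-.5+o[1]])
def blob(c,p,r=4.5):
    g=cv2.cvtColor(c['frame'],cv2.COLOR_RGB2GRAY).astype(float); yy,xx=np.mgrid[:384,:512]
    m=np.hypot(xx-p[0],yy-p[1])<r; lo,hi=np.percentile(g[m],[10,90]); w=np.clip((lo+.6*(hi-lo)-g)/(.3*(hi-lo)),0,1)*m
    return np.array([(w*xx).sum(),(w*yy).sum()])/w.sum(), w.sum()
H=dict(flat=.072,medium=.072,tall=.096,squat=.054)
A=dict(flat=((140,98),(625,183)),medium=((322,101),(446,165)),tall=((502,64),(274,117)),squat=((665,161),(124,113)))
P={}
for n,(a,b) in A.items():
    a=z(a,8,(262,186));b=z(b,8,(168,152)); x,e=two(S,a,T,b)
    print(n,a,b,'tri',x,'err',round(e,4),'S',plane(S,*a,H[n])[:2],'T',plane(T,*b,H[n])[:2],'blobs',blob(S,a),blob(T,b)); P[n]=x
a=z((285,420-336+0),7,(145,195));b=z((118,475-336),7,(320,162));x,e=two(S,a,T,b);print('bar',x,e,plane(S,*a,.045),plane(T,*b,.045))
# timer case outline in top view
f=T['frame'].astype(int);m=((f[:,:,2]-f[:,:,0])>40).astype(np.uint8);m[:,:300]=0
ct=max(cv2.findContours(m,0,2)[0],key=cv2.contourArea);r=cv2.minAreaRect(ct);q=np.array([plane(T,*v,.032)[:2] for v in cv2.boxPoints(r)]);print('timer',q,q.mean(0),np.linalg.norm(np.diff(q,axis=0),axis=1))
print('balm',plane(T,*(np.array([463,275])*.64-.18),.068))
print('stand',plane(T,140*.64,265*.64,.11),plane(T,195*.64,300*.64,0))
for n in('flat','medium','tall','squat'): print(n,np.hypot(*P[n][:2]),)
print([np.linalg.norm(P[a][:2]-P[b][:2]) for a,b in(('flat','medium'),('medium','tall'),('tall','squat'))])
```

```text
flat [279.0625 197.8125] [245.6875 174.4375] tri [0.5733 0.0056 0.069 ] err 0.0032 S [0.5764 0.0033] T [0.573  0.0071] blobs (array([278.7569, 198.8043]), np.float64(27.42528735632184)) (array([245.3357, 174.2251]), np.float64(40.21969696969697))
medium [301.8125 198.1875] [223.3125 172.1875] tri [0.5816 0.0722 0.0686] err 0.0037 S [0.5851 0.0692] T [0.5813 0.0737] blobs (array([301.6398, 199.0725]), np.float64(25.280315848843767)) (array([222.9027, 171.6561]), np.float64(35.327605956471956))
tall [324.3125 193.5625] [201.8125 166.1875] tri [0.5959 0.1332 0.0937] err 0.0033 S [0.5984 0.1306] T [0.5958 0.1345] blobs (array([324.1041, 194.6823]), np.float64(28.424657534246567)) (array([201.7635, 165.8236]), np.float64(39.66914498141266))
squat [344.6875 205.6875] [183.0625 165.6875] tri [0.6081 0.1972 0.0506] err 0.0024 S [0.6116 0.1944] T [0.6076 0.1977] blobs (array([344.488, 206.817]), np.float64(26.34861346915676)) (array([182.852 , 166.4825]), np.float64(40.10489510489511))
bar [ 0.5512 -0.2695  0.0405] 0.0017465039744067909 [ 0.5557 -0.27    0.045 ] [ 0.5505 -0.2676  0.045 ]
timer [[ 0.5888 -0.2526]
 [ 0.5863 -0.3701]
 [ 0.5147 -0.3651]
 [ 0.5172 -0.2488]] [ 0.5518 -0.3091] [0.1175 0.0718 0.1164]
balm [ 0.5663 -0.1433  0.068 ]
stand [0.59   0.4588 0.11  ] [0.5385 0.3922 0.    ]
flat 0.5733009236489066
medium 0.5860232194372965
tall 0.6106478225963191
squat 0.6392664952175591
[np.float64(0.06710072525047102), np.float64(0.06271088949530963), np.float64(0.06511208509841536)]
```

{"fn": "apply_moves", "kwargs": {"plan": [{"slide":[0,0,0],"spin":10.6},{"slide":[0,0,0],"spin":10.6},{"slide":[0,0,0],"spin":10.6},{"slide":[0,0,0],"spin":10.6},{"slide":[0,0,0],"spin":10.6},{"slide":[0,0,0],"spin":10.6},{"slide":[0,0,0],"spin":10.6}], "jaw": 1}}

```text
time_s: 0.98
tool_pos: [0.2315, 0.471, 0.2309]
tcp_rot: [[0.186, 0.983, -0.0], [0.983, -0.186, -0.001], [-0.001, -0.0, -1.0]]
force: [-0.4, -0.3, 0.8]
grip_width: 0.0002
grasp_force: 0.0
```

{"fn": "apply_moves", "kwargs": {"plan": [{"slide":[-0.027,0.042,0],"spin":0},{"slide":[-0.027,0.042,0],"spin":0},{"slide":[-0.027,0.042,0],"spin":0},{"slide":[-0.027,0.042,0],"spin":0},{"slide":[-0.027,0.042,0],"spin":0},{"slide":[-0.027,0.042,0],"spin":0},{"slide":[-0.027,0.042,0],"spin":0},{"slide":[-0.027,0.042,0],"spin":0},{"slide":[-0.027,0.042,0],"spin":0},{"slide":[-0.024,0.042,0],"spin":0}]}}

```text
time_s: 2.22
tool_pos: [0.5975, 0.1314, 0.231]
tcp_rot: [[0.18, 0.984, -0.001], [0.984, -0.18, -0.0], [-0.0, -0.001, -1.0]]
force: [-0.1, 0.4, 0.1]
grip_width: -0.0003
grasp_force: 0.0
```

```bash
cat >> h.py <<'E'
G=dict(tall=(.597,.1325),flat=(.5745,.0055),squat=(.6095,.196),bar=(.553,-.269))
def togo(n):
    s=read_state();p=np.array(s['tool_pos']);R=np.array(s['tcp_rot']);print('t',s['time_s'],'p',p,'R',R[:2,:2].ravel(),'F',s['force'],s['grip_width'],'q',s['qpos'])
    print(n,'tool xy to go',(R.T@np.array([*(np.array(G[n])-p[:2]),0]))[:2])
E
python3 -c "
from h import *
np.set_printoptions(precision=4,suppress=True)
togo('tall')"
```

```text
t 2.225 p [0.5975 0.1314 0.231 ] R [ 0.1804  0.9836  0.9836 -0.1804] F [-0.0725  0.3812  0.0842] -0.0002701304029142349 q [ 0.2165  0.3907  0.207   1.3877 -0.      1.9687]
tall tool xy to go [ 0.001  -0.0007]
```

{"fn": "apply_moves", "kwargs": {"plan": [{"slide":[0.001,-0.001,0.03],"spin":0},{"slide":[0,0,0.03],"spin":0},{"slide":[0,0,0.03],"spin":0},{"slide":[0,0,0.025],"spin":0},{"slide":[0,0,0.01],"spin":0},{"slide":[0,0,0],"spin":0}]}}

```text
time_s: 2.98
tool_pos: [0.5955, 0.1339, 0.1059]
tcp_rot: [[0.18, 0.984, -0.001], [0.984, -0.18, -0.0], [-0.001, -0.001, -1.0]]
force: [-0.2, 0.1, 0.4]
grip_width: -0.0001
grasp_force: 0.0
```

Run:
```python
from h import *
np.set_printoptions(precision=4,suppress=True)
togo('tall')
o=np.zeros((600,800,3),np.uint8)
for i,(n,(a,b)) in enumerate((('scene',(290,160)),('top',(160,130)))):
    c=grab_frame(n);print(proj(c,read_state()['tool_pos'])-[a,b])
    A=cv2.resize(c['frame'][b:b+60,a:a+80,::-1],None,fx=5,fy=5,interpolation=cv2.INTER_CUBIC);o[i*300:i*300+300,:400]=np.clip(A*1.6,0,255)
cv2.imwrite('pics/c1.png',o[:,:400])
```

```text
t 2.975 p [0.5955 0.1339 0.1059] R [ 0.1801  0.9837  0.9837 -0.1801] F [-0.205   0.1068  0.4256] -5.095425985103966e-05 q [ 0.2213  0.4471 -0.03    1.095  -0.0001  1.9732]
tall tool xy to go [-0.0011  0.0017]
[35.7357 30.1271]
[41.3887 35.2184]
```

View pics/c1.png

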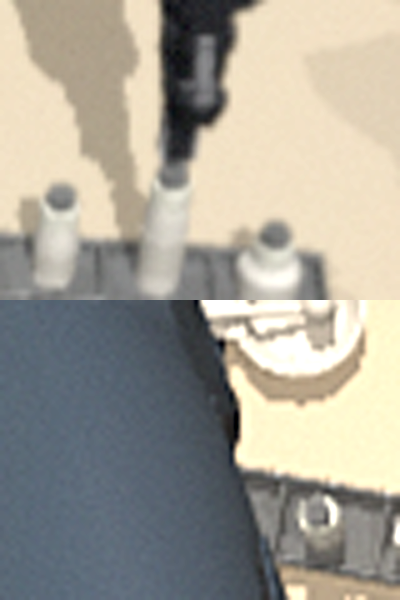

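The finger tip (≈180,165 in the upper inset) sits just above the tall button (173,175). That is about 1 px too far toward +y, so I'll correct by 2 mm and press.

{"fn": "apply_moves", "kwargs": {"plan": [{"slide":[-0.002,0.001,0.006],"spin":0},{"slide":[0,0,0.002],"spin":0},{"slide":[0,0,0.002],"spin":0},{"slide":[0,0,0.001],"spin":0},{"slide":[0,0,0.001],"spin":0},{"slide":[0,0,0],"spin":0}]}}

```text
time_s: 3.82
tool_pos: [0.5965, 0.1319, 0.0944]
tcp_rot: [[0.18, 0.984, 0.0], [0.984, -0.18, -0.0], [-0.0, 0.0, -1.0]]
force: [-0.3, -0.8, 2.9]
grip_width: -0.0
grasp_force: 0.9
```

{"fn": "apply_moves", "kwargs": {"plan": [{"slide":[0,0,0.001],"spin":0},{"slide":[0,0,0.001],"spin":0},{"slide":[0,0,0.001],"spin":0},{"slide":[0,0,0.001],"spin":0},{"slide":[0,0,0],"spin":0}]}}

```text
time_s: 4.45
tool_pos: [0.5963, 0.1319, 0.0901]
tcp_rot: [[0.18, 0.984, -0.0], [0.984, -0.18, -0.0], [-0.0, -0.0, -1.0]]
force: [0.9, 0.9, 0.6]
grip_width: -0.0003
grasp_force: 0.5
```

{"fn": "apply_moves", "kwargs": {"plan": [{"slide":[0,0,-0.01],"spin":0},{"slide":[0,0,-0.04],"spin":0},{"slide":[-0.043,0,0],"spin":0},{"slide":[-0.043,0,0],"spin":0},{"slide":[-0.043,0,0],"spin":0},{"slide":[0,0,0.03],"spin":0},{"slide":[0,0,0.025],"spin":0},{"slide":[0,0,0.002],"spin":0},{"slide":[0,0,0],"spin":0}]}}

```text
time_s: 5.58
tool_pos: [0.5736, 0.0051, 0.0842]
tcp_rot: [[0.18, 0.984, 0.001], [0.984, -0.18, -0.0], [0.0, 0.001, -1.0]]
force: [0.9, -0.0, 0.6]
grip_width: 0.0002
grasp_force: 0.0
```

Run:
```python
from h import *
np.set_printoptions(precision=4,suppress=True)
togo('flat')
a,b=260,170
c=grab_frame('scene');print(proj(c,read_state()['tool_pos'])-[a,b])
A=cv2.resize(c['frame'][b:b+60,a:a+100,::-1],None,fx=8,fy=8,interpolation=cv2.INTER_CUBIC)
cv2.imwrite('pics/c2.png',np.clip(A*1.6,0,255))
```

```text
t 5.575 p [0.5736 0.0051 0.0842] R [ 0.1799  0.9837  0.9837 -0.1799] F [ 0.9413 -0.049   0.6166] 0.00018359544904309358 q [ 0.0089  0.4051 -0.161   1.0041 -0.0001  1.7606]
flat tool xy to go [0.0005 0.0008]
[19.7856 24.0067][ WARN:0@0.737] global loadsave.cpp:1063 imwrite_ Unsupported depth image for selected encoder is fallbacked to CV_8U.
```

View pics/c2.png

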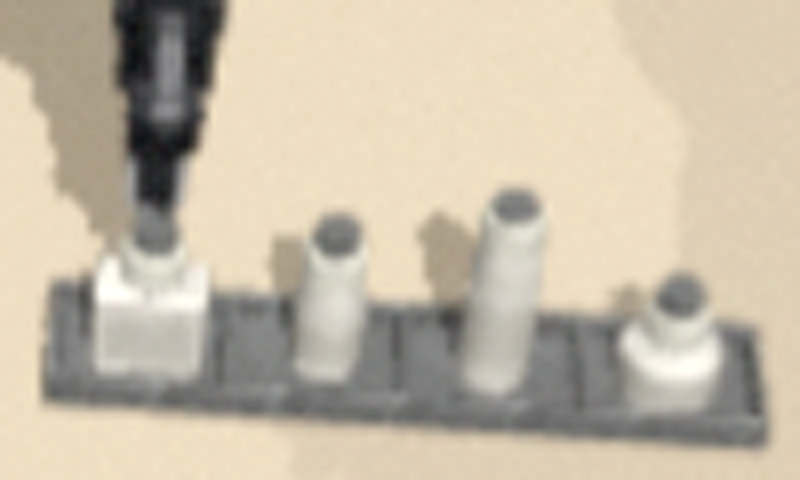

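The tall button (517,205) is now visibly lower and its bottle still stands. The finger (157,205) is centred over the flat bottle's button (157,230).

{"fn": "apply_moves", "kwargs": {"plan": [{"slide":[0,0,0.008],"spin":0},{"slide":[0,0,0.002],"spin":0},{"slide":[0,0,0.001],"spin":0},{"slide":[0,0,0.001],"spin":0},{"slide":[0,0,0.001],"spin":0},{"slide":[0,0,0.001],"spin":0}]}}

```text
time_s: 6.38
tool_pos: [0.5733, 0.005, 0.0695]
tcp_rot: [[0.18, 0.984, 0.0], [0.984, -0.18, -0.0], [-0.0, 0.0, -1.0]]
force: [-0.1, -0.3, 2.0]
grip_width: 0.0002
grasp_force: 1.2
```

{"fn": "apply_moves", "kwargs": {"plan": [{"slide":[0,0,0.001],"spin":0},{"slide":[0,0,0.001],"spin":0},{"slide":[0,0,0.001],"spin":0},{"slide":[0,0,0.001],"spin":0},{"slide":[0,0,0],"spin":0}]}}

```text
time_s: 7.0
tool_pos: [0.5732, 0.005, 0.0651]
tcp_rot: [[0.18, 0.984, -0.0], [0.984, -0.18, -0.0], [-0.0, -0.0, -1.0]]
force: [0.5, -0.2, 0.7]
grip_width: -0.0
grasp_force: 0.4
```

{"fn": "apply_moves", "kwargs": {"plan": [{"slide":[0,0,-0.01],"spin":0},{"slide":[0,0,-0.04],"spin":0},{"slide":[0,0,-0.03],"spin":0},{"slide":[0.049,0,0],"spin":0},{"slide":[0.049,0,0],"spin":0},{"slide":[0.049,0,0],"spin":0},{"slide":[0.047,0,0],"spin":0},{"slide":[0,0,0.04],"spin":0},{"slide":[0,0,0.04],"spin":0},{"slide":[0,0,0],"spin":0}]}}

```text
time_s: 8.25
tool_pos: [0.6059, 0.1953, 0.0629]
tcp_rot: [[0.18, 0.984, -0.006], [0.984, -0.18, -0.002], [-0.003, -0.005, -1.0]]
force: [0.2, 0.0, 0.4]
grip_width: 0.0
grasp_force: 0.0
```

Run:
```python
from h import *
np.set_printoptions(precision=4,suppress=True)
togo('squat')
a,b=270,170
c=grab_frame('scene');print(proj(c,read_state()['tool_pos'])-[a,b])
A=cv2.resize(c['frame'][b:b+60,a:a+100,::-1],None,fx=8,fy=8,interpolation=cv2.INTER_CUBIC)
cv2.imwrite('pics/c3.png',np.clip(A*1.6,0,255).astype(np.uint8))
```

```text
t 8.25 p [0.6059 0.1953 0.0629] R [ 0.1798  0.9837  0.9837 -0.1798] F [0.2228 0.0117 0.4279] 1.8382934448514082e-05 q [ 0.3118  0.5242 -0.0154  1.0371 -0.0001  2.0634]
squat tool xy to go [0.0013 0.0034]
[75.2462 31.8987]
```

View pics/c3.png

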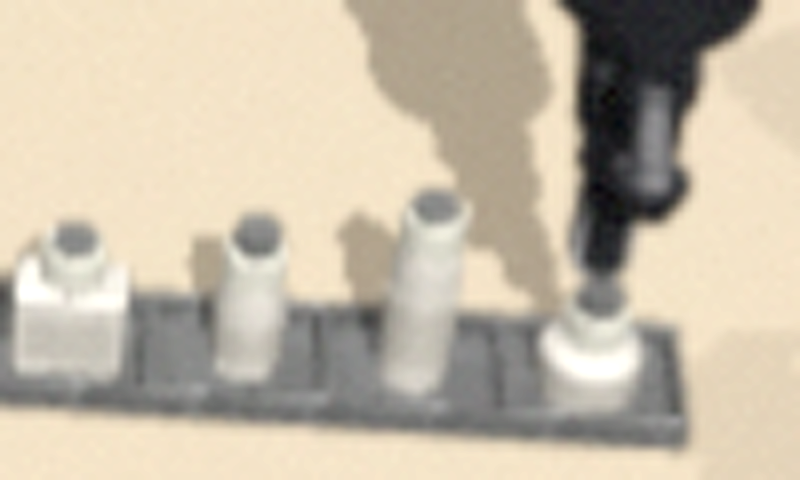

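The flat button (75,240) is clearly down, the medium one is untouched, and the finger (602,265) is over the squat button (602,295).

{"fn": "apply_moves", "kwargs": {"plan": [{"slide":[0,0.002,0.005],"spin":0},{"slide":[0,0,0.002],"spin":0},{"slide":[0,0,0.001],"spin":0},{"slide":[0,0,0.001],"spin":0},{"slide":[0,0,0.001],"spin":0},{"slide":[0,0,0.001],"spin":0}]}}

```text
time_s: 9.05
tool_pos: [0.6101, 0.1955, 0.0543]
tcp_rot: [[0.18, 0.984, -0.0], [0.984, -0.18, -0.0], [-0.0, -0.0, -1.0]]
force: [-0.3, -0.4, -0.0]
grip_width: -0.0
grasp_force: 0.0
```

{"fn": "apply_moves", "kwargs": {"plan": [{"slide":[0,0,0.001],"spin":0},{"slide":[0,0,0.001],"spin":0},{"slide":[0,0,0.001],"spin":0},{"slide":[0,0,0.001],"spin":0},{"slide":[0,0,0.001],"spin":0},{"slide":[0,0,0.001],"spin":0},{"slide":[0,0,0],"spin":0}]}}

```text
time_s: 9.93
tool_pos: [0.6101, 0.1954, 0.0481]
tcp_rot: [[0.18, 0.984, -0.0], [0.984, -0.18, -0.0], [-0.0, -0.0, -1.0]]
force: [-0.4, 0.6, 0.2]
grip_width: -0.0002
grasp_force: 0.4
```

{"fn": "apply_moves", "kwargs": {"plan": [{"slide":[0,0,-0.01],"spin":0},{"slide":[0,0,-0.04],"spin":0},{"slide":[0,0,-0.05],"spin":0},{"slide":[-0.05,0.003,0],"spin":0},{"slide":[-0.05,0.003,0],"spin":0},{"slide":[-0.05,0.003,0],"spin":0},{"slide":[-0.05,0.003,0],"spin":0},{"slide":[-0.05,0.003,0],"spin":0},{"slide":[-0.05,0.003,0],"spin":0}]}}

```text
time_s: 11.05
tool_pos: [0.5736, -0.1045, 0.1491]
tcp_rot: [[0.18, 0.984, 0.001], [0.984, -0.18, -0.0], [-0.0, 0.001, -1.0]]
force: [0.4, -0.7, 0.4]
grip_width: -0.0002
grasp_force: 0.0
```

{"fn": "apply_moves", "kwargs": {"plan": [{"slide":[-0.05,0.003,0],"spin":0},{"slide":[-0.05,0.003,0],"spin":0},{"slide":[-0.05,0.003,0],"spin":0},{"slide":[-0.018,0,0],"spin":0},{"slide":[0,0,0.04],"spin":0},{"slide":[0,0,0.035],"spin":0},{"slide":[0,0,0.012],"spin":0},{"slide":[0,0,0],"spin":0},{"slide":[0,0,0],"spin":0}]}}

```text
time_s: 12.18
tool_pos: [0.5534, -0.2699, 0.0629]
tcp_rot: [[0.18, 0.984, 0.002], [0.984, -0.18, -0.001], [-0.001, 0.002, -1.0]]
force: [-0.2, -1.1, 1.1]
grip_width: -0.0001
grasp_force: 0.0
```

Run:
```python
from h import *
np.set_printoptions(precision=4,suppress=True)
togo('bar')
o=np.zeros((600,800,3),np.uint8)
c=grab_frame('scene');print(proj(c,read_state()['tool_pos']))
for i,(a,b) in enumerate(((262,186),(140,190))):
    A=cv2.resize(c['frame'][b:b+42,a:a+100,::-1],None,fx=7,fy=7,interpolation=cv2.INTER_CUBIC);o[i*300:i*300+294,:700]=np.clip(A*1.6,0,255)
cv2.imwrite('pics/c4.png',o)
```

```text
t 12.175 p [ 0.5534 -0.2699  0.0629] R [ 0.1797  0.9837  0.9837 -0.1797] F [-0.1782 -1.1458  1.0579] -0.00010235837325873822 q [-0.4538  0.4865 -0.0831  0.999  -0.0001  1.2977]
bar tool xy to go [ 0.0008 -0.0005]
[184.7805 201.5118]
```

View pics/c4.png

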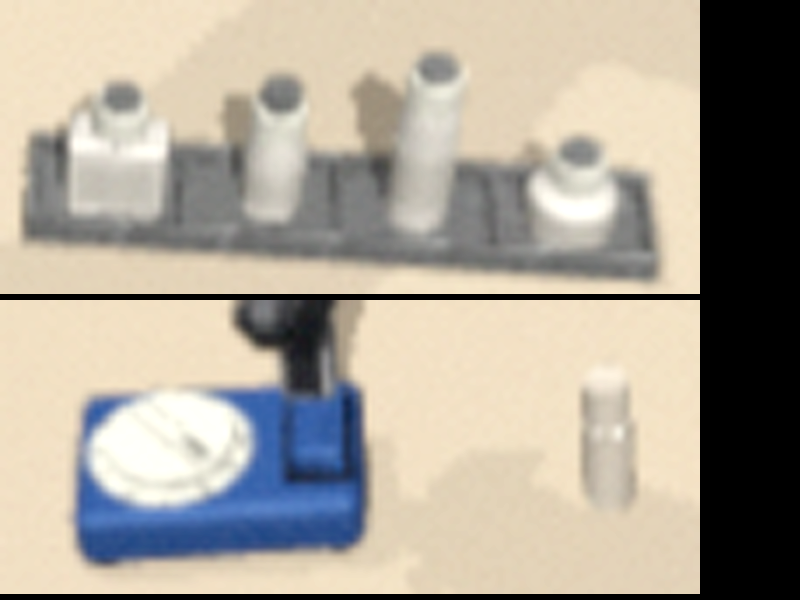

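All three due buttons show down, medium is still proud, and everything stands. The finger (308,390) is over the bar (318,430).

{"fn": "apply_moves", "kwargs": {"plan": [{"slide":[0.002,0,0.01],"spin":0},{"slide":[0,0,0.004],"spin":0},{"slide":[0,0,0.002],"spin":0},{"slide":[0,0,0.001],"spin":0},{"slide":[0,0,0.001],"spin":0},{"slide":[0,0,0.001],"spin":0},{"slide":[0,0,0],"spin":0}]}}

```text
time_s: 13.1
tool_pos: [0.5527, -0.2678, 0.0424]
tcp_rot: [[0.18, 0.984, -0.0], [0.984, -0.18, -0.0], [-0.0, -0.0, -1.0]]
force: [-0.4, -0.3, 2.1]
grip_width: -0.0003
grasp_force: 0.9
```

{"fn": "apply_moves", "kwargs": {"plan": [{"slide":[0,0,0.001],"spin":0},{"slide":[0,0,0.001],"spin":0},{"slide":[0,0,0.0005],"spin":0},{"slide":[0,0,0],"spin":0}]}}

```text
time_s: 13.6
tool_pos: [0.5528, -0.2678, 0.0399]
tcp_rot: [[0.18, 0.984, 0.0], [0.984, -0.18, -0.0], [-0.0, 0.0, -1.0]]
force: [-1.5, 0.3, 2.5]
grip_width: 0.0002
grasp_force: 1.4
```

{"fn": "apply_moves", "kwargs": {"plan": [{"slide":[0,0,-0.005],"spin":0},{"slide":[0,0,-0.01],"spin":0},{"slide":[0,0,-0.04],"spin":0},{"slide":[0,0,-0.06],"spin":0},{"slide":[0,-0.05,-0.04],"spin":0},{"slide":[0,-0.05,0],"spin":0},{"slide":[0,-0.05,0],"spin":0},{"slide":[0,0,0],"spin":0},{"slide":[0,0,0],"spin":0}]}}

```text
time_s: 14.72
tool_pos: [0.4071, -0.2414, 0.1947]
tcp_rot: [[0.18, 0.984, 0.002], [0.984, -0.18, -0.001], [-0.001, 0.002, -1.0]]
force: [0.1, -0.1, 0.3]
grip_width: 0.0001
grasp_force: 0.0
```

Run:
```python
from h import *
o=np.zeros((600,800,3),np.uint8)
for i,(n,a,b) in enumerate((('scene',140,185),('top',160,150))):
    c=grab_frame(n);A=cv2.resize(c['frame'][b:b+58,a:a+228-68,::-1],None,fx=5,fy=5,interpolation=cv2.INTER_CUBIC);o[i*300:i*300+290,:800]=np.clip(A*1.6,0,255)
    if n=='scene': s=c
cv2.imwrite('pics/c5.png',o)
```

```text
(no output)
```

View pics/c5.png

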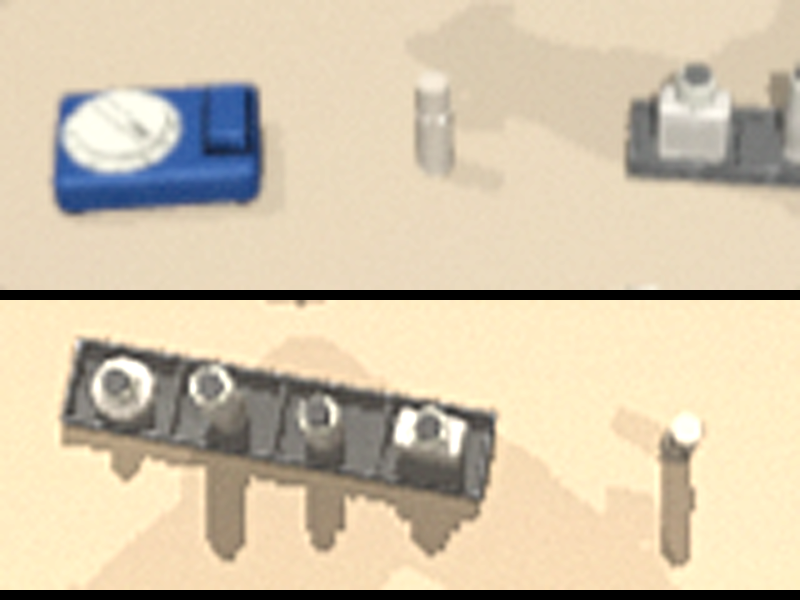

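The bar (228,118) has sprung back, and the dial and timer are unmoved. The bottles (top view, 115–430 px) and lip balm stand where they were.

```bash
python3 -c "
from station import finish_job
print(finish_job())"
```

```text
the job is handed in; nothing more can be done
None
```

I pressed in the tall, flat and squat buttons in that order, each about 6–7 mm, then tapped the timer's start bar about 5 mm and it sprang back; the medium button, the dial and everything else show no change in the pictures, and the job is handed in (no verdict was returned).

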